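# Lock the bayonet lid of a bench filter housing

### The arm

A 6-joint arm with a two-finger parallel gripper is mounted at the origin on a cart in front of the work surface, level with it; the furniture and walls round the work are solid. World frame = base frame: x ahead of the robot, y to its left, z up, the work surface at z = 0. Lengths are in m, angles in rad, forces in N, time in s.
With the tool pointing down it reaches from about 0.35 to 0.975 m from the base axis. Payload 4.9 kg.
Tool frame: the origin (TCP) lies between the finger pads; the fingertips stand 17 mm ahead of it and the grasp point (between the pads) lies 2 mm behind it; z points along the fingers, y is the direction in which the jaws open and shut (so a half turn about z gives the same grasp; the last joint's range is limited). The gripper opens to 85 mm and grips with 20 to 120 N. Pads are 22 mm wide; open, the fingers measure 114 mm over their backs; the gripper's body (76 mm by 85 mm) begins 54 mm behind the grasp point. The pads swing forward as they close: fully open they stand 13 mm farther back than shut.
Start: joints at [-1.308, 0.053, 1.613, -0, 1.476, -0.119], TCP at [0.233, -0.58, 0.248] pointing down, gripper open.
Joint ranges: [-3.01, 3.01], [-1.01, 2.22], [0.06, 2.58], [-1.02, 4.17], [0.09, 2.62], [-3.14, 3.14]. Speed limits (rad/s): [2.57, 2.57, 3.14, 3.14, 3.14, 3.14].

### API

Orientations are given as a unit quaternion [w, x, y, z].
In Python, from plant import state, grab_frame, camera_model, job_done, find_in, silhouettes, landmark_of gives the robot as it stands.
- The arm moves only by the shell command python3 -m crank 'ROWS'. ROWS is JSON, a list of rows, each an object with "angular": the turn, a rotation vector about the tool's x, y, z each as a share of 5 degrees, from -1 to 1, a list of three; "delta_pos": the shift along the tool's x, y, z each as a share of 3 cm, from -1 to 1, a list of three; "gripper": the opening, from 0 (shut) to 1 (fully open). In form: [{"angular": [ax, ay, az], "delta_pos": [tx, ty, tz], "gripper": gripper}, ...]. A call has 1 to 12 rows; each row shifts and turns the commanded pose from where the row before left it, along the tool's axes as they then stand; what a row does not reach is not made up. A row lasts 1/8 s, in which the tool goes at most 62.5 mm and 10.7 degrees, less where a joint would pass 70% of its speed; a pose out of reach is approached as far as the arm can. A call with a number of a shift or a turn outside -1 to 1 is refused whole. A call with a gripper value outside its range is refused whole. The fingers move at their own pace and stop on an object; the grip force is fixed at half the most. Time passes only in rows, so rows that do not move let the fingers close. It gives the time, the measured TCP pose, the force and the opening at its end, in the units of the state.
- state(): the state, without advancing time (a new reading comes with each control period).
- grab_frame(name): name is "scene" or "side" or "wrist"; returns the picture (400x640x3 uint8, red, green, blue); there is no depth.
- camera_model(name): a dict with "camera_matrix" (3x3 intrinsics, pixels), "rvec" (rotation vector, rad) and "tvec" (3), from world to camera coordinates, as OpenCV has them; the wrist camera has in their place "mount" (4x4, takes a point from camera to tool coordinates, whose origin is the TCP and whose axes are the flange's). Camera axes: x right, y down, z forward; pixel columns grow to the right and rows downward; lengths in m; the calibration is good to about 2 mm. A picture is of the moment at which its call begins: read the wrist's pose just before it. camera_model takes no time and is no camera call.
- job_done(): hands the job in, once; it reports no verdict.
Trained networks look in the newest picture that a camera, given by its name, has taken for a name from the list of things; names that differ only in an ending like _2 or _b are one class to them, and where a whole thing is asked for, a point or a joint stands for the part that bears it (a point fixed in the world has none). Each returns a list of dicts, best first, with "conf" (0 to 1); they miss things now and then, are a little off and sometimes report something else, mostly with a low value. They report only what shows in the picture. A call takes as long as a camera call. They do not tell look-alikes from the thing itself.
- find_in(camera, target): "bbox" ([left, top, right, bottom] in pixels, round what is visible of it).
- silhouettes(camera, target): "mask" (400x640 bool, what is visible of it) and "bbox" ([left, top, right, bottom] in pixels, round what is visible of it).
- landmark_of(camera, target): "pixel" ([column, row] in pixels: a listed point, or the origin of a listed thing).
The state is a dict: "time": time; "joint_pos": joint angles; "joint_vel": joint speeds; "joint_efforts": joint torques, N m; "tool_pos": TCP position; "tool_rot": TCP orientation; "contact_force": force on the tool from outside, world axes, zero at the start; "ft_torque": the same for the moment, N m; "gripper_width": opening from 0.0 (shut) to 1.0 (fully open).
Only numpy, scipy, OpenCV 4.12 (cv2) and the standard library are available. Lean on these libraries where they do the work, as an engineer would, in place of code of your own. Each camera call takes 0.05 s, during which the arm holds its last target.

### The job

The blue lid has only been set down on the rim of the filter housing. Turn it until its two yellow lugs drop into the rim's slots, press it fully home against the seal, and then turn it clockwise (seen from above) under the rim as far as it goes, so that it is locked. Let go, and leave the glassware standing where it is.

Things in the scene. Friction and masses are not known exactly. Their poses are not given: they have to be found in the camera images.
- housing: Filter housing, fixed: white upright barrel 125 mm across on a 144 mm foot, open at the top, dark grey rim 128 mm across, rim top 110 mm above the worktop; two thin hose barbs 34 mm up at its y and -y sides reach 91 mm from the axis. Origin: centre of its underside, on the worktop; z up along the axis, x towards the red mark where a lug points when locked (its opposite mark: -x).
- slot (a point): Centre of one of two opposite slots in the rim, on the rim's top, 48 mm from the axis, 75 degrees anticlockwise (from above) of the housing's x; yellow mark outside it. Rim 8 mm thick, mouth 83 mm across; slot about 26 mm wide, open to the mouth, reaching 55 mm from the axis. Under the rim the lugs can go only clockwise from the slots, 75 degrees, to a solid stop.
- lock_mark (a point): Red mark on the rim's top at the housing's +x side, 59 mm from the axis; a second is opposite. With the lid locked, one lug lies under the rim at each red mark.
- seal (a joint): Travel in m of the black rubber seal inside: 0 up, 0.012 pressed fully home, hard bottom. At 0 it holds the lid with its lugs about 4 mm down in the slots. It yields to a push of about 7 to 12 N straight down on the lid and stays where it was pressed; it does not spring back.
- lid_bar (a point): Middle, half-way up, of the blue bar (84 long, 18 wide, 28 mm high) on the loose blue lid (0.4 kg, disc 80 mm across, plug below sits in the mouth with 1.5 mm play, so it turns there). x axis: line of the lugs; y: along the bar; z up. 144 mm above the worktop at the start, 140 when the lugs drop into the slots, 128 pressed home. The bar's underside is 8 mm above the disc, on a web 64 mm long.
- lug (a point): Middle of one of the lid's two opposite yellow lugs, 48 mm from the axis on the lid's x side; lugs are 16 mm wide, 6 mm thick, reach 53 mm from the axis, their underside 34 mm below the bar's middle. Either lug fits either slot. At the start they rest on the rim 0 to 50 degrees anticlockwise of the housing's x line, so the slots are 25 to 75 degrees further anticlockwise.
- beaker_250: Glass beaker, 99 mm across, 129 mm high, standing behind the housing; origin at the centre of its underside. Bystander.
- conical_flask: Conical glass flask, 92 mm across, 124 mm high, standing behind the housing; origin at the centre of its underside. Bystander.
- beaker_100b: Small glass beaker, 77 mm across, 118 mm high, standing to the right of the housing; origin at the centre of its underside. Bystander.
There are look-alikes about, which are no part of the job. Of the things shaped like the part that bears lid_bar, the blue one is meant.

How it is judged:
By the outcome, as a careful person would: the job done as asked, in the order asked, and still so for the second after the job is handed in, with the robot touching nothing.
It also fails if it takes over 54 s, if anything falls off the work surface, if the arm or the gripper's body presses on something with over 40 N, if the wrist force passes 120 N, or if a joint passes its speed limit or range.

## Working session

There is one attempt and no reset: what is moved stays moved. The work goes in short steps, Python scripts to look and compute and a shell command to move; the robot and the scene stay as the last step left them, time stands still between calls to the robot, and variables do not carry over. Pictures are saved under pics/ and viewed, and the job is handed in when it is done.

```bash
mkdir -p pics; ls; python3 - <<'E'
from plant import *
import cv2,numpy as np
s=state();print({k:np.round(v,3).tolist() for k,v in s.items()})
for c in ["scene","side"]:
    f=grab_frame(c);cv2.imwrite(f"pics/{c}0.png",f[:,:,::-1])
    m=camera_model(c);print(c,{k:np.round(v,4).tolist() for k,v in m.items()})
    for t in ["lid_bar","housing","slot","lock_mark","lug"]:
        print(t,[(np.round(d["pixel"],1).tolist(),round(d["conf"],2)) for d in landmark_of(c,t)])
print({k:np.round(v,4).tolist() for k,v in camera_model("wrist").items()},state()["time"])
E
```

```text
pics
{'time': 0.0, 'joint_pos': [-1.308, 0.053, 1.614, 0.0, 1.476, -0.119], 'joint_vel': [0.0, 0.0, -0.001, -0.0, 0.0, -0.001], 'joint_efforts': [-0.004, -39.369, -37.017, -0.001, 0.007, -0.0], 'tool_pos': [0.233, -0.579, 0.247], 'tool_rot': [-0.001, 0.982, 0.19, -0.0], 'contact_force': [-0.261, -0.488, -0.363], 'ft_torque': [-0.015, -0.013, -0.008], 'gripper_width': 0.998}
scene {'camera_matrix': [[456.2264, 0.0, 314.1715], [0.0, 456.2264, 194.4343], [0.0, 0.0, 1.0]], 'rvec': [2.0729, -0.5084, 0.3062], 'tvec': [-0.5999, 0.1529, 1.1153]}
lid_bar [([285.9, 192.1], 0.91), ([256.3, 177.2], 0.9), ([385.4, 176.5], 0.63)]
housing [([286.4, 233.9], 0.57)]
slot [([279.5, 189.4], 0.8)]
lock_mark [([306.0, 192.9], 0.59)]
lug [([271.3, 195.7], 0.88), ([395.7, 190.0], 0.87)]
side {'camera_matrix': [[393.8581, 0.0, 314.2414], [0.0, 393.8581, 199.3451], [0.0, 0.0, 1.0]], 'rvec': [2.3006, -0.2949, 0.153], 'tvec': [-0.6146, 0.0404, 1.0942]}
lid_bar [([281.4, 180.7], 0.97), ([273.0, 162.2], 0.77), ([394.9, 171.6], 0.75), ([222.1, 205.5], 0.73), ([221.7, 165.0], 0.6)]
housing [([283.1, 219.7], 0.78)]
slot [([279.7, 177.4], 0.59)]
lock_mark [([304.6, 184.1], 0.67)]
lug [([228.4, 179.7], 0.88), ([293.6, 180.4], 0.84), ([274.4, 178.8], 0.81), ([405.0, 190.2], 0.7), ([204.9, 206.3], 0.6)]
{'camera_matrix': [[323.9243, 0.0, 319.6176], [0.0, 323.9243, 202.0729], [0.0, 0.0, 1.0]], 'mount': [[0.0006, -0.9547, -0.2977, 0.0753], [1.0, 0.0005, 0.0004, -0.0005], [-0.0002, -0.2977, 0.9547, -0.1261], [0.0, 0.0, 0.0, 1.0]]} 0.6
```

View pics/scene0.png

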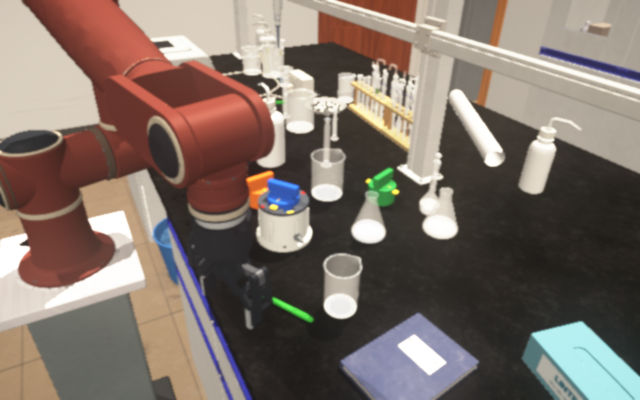

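View pics/side0.png

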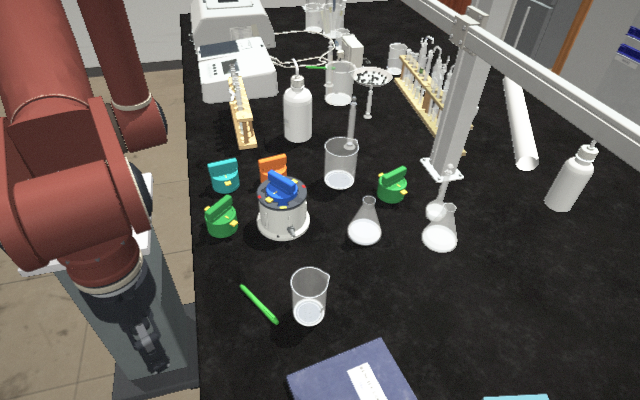

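```bash
cat > h.py <<'E'
import numpy as np,cv2
from scipy.spatial.transform import Rotation as R
def cam(m):
    return np.array(m["camera_matrix"]),R.from_rotvec(np.ravel(m["rvec"])).as_matrix(),np.ravel(m["tvec"])
def wristcam(m,s):
    q=s["tool_rot"];Rt=R.from_quat([q[1],q[2],q[3],q[0]]).as_matrix()
    M=np.array(m["mount"]);T=np.eye(4);T[:3,:3]=Rt;T[:3,3]=s["tool_pos"]
    Wi=np.linalg.inv(T@M)
    return np.array(m["camera_matrix"]),Wi[:3,:3],Wi[:3,3]
def toz(c,px,z):
    K,Rm,t=c
    d=Rm.T@np.linalg.inv(K)@np.array([px[0],px[1],1.]);o=-Rm.T@t
    return o+d*(z-o[2])/d[2]
def proj(c,P):
    K,Rm,t=c;p=K@(Rm@np.array(P)+t);return p[:2]/p[2]
def tri(cs,ps):
    A=[];b=[]
    for c,p in zip(cs,ps):
        K,Rm,t=c;d=Rm.T@np.linalg.inv(K)@np.array([p[0],p[1],1.]);d/=np.linalg.norm(d);o=-Rm.T@t
        M=np.eye(3)-np.outer(d,d);A.append(M);b.append(M@o)
    return np.linalg.lstsq(np.vstack(A),np.hstack(b),rcond=None)[0]
E
python3 - <<'E'
from plant import *
from h import *
cs,cd=cam(camera_model("scene")),cam(camera_model("side"))
for c,ps in ((cs,[(286,192),(256,177),(385.4,176.5)]),(cd,[(281,180.7),(273,162),(395,171.6),(222,205),(222,165)])):
    for p in ps: print(p,toz(c,p,.144).round(3))
print(toz(cs,(286.4,233.9),0),toz(cd,(283.1,219.7),0))
for n in ["scene","side"]:
    im=cv2.imread(f"pics/{n}0.png");cv2.imwrite(f"pics/{n}0z.png",cv2.resize(im[130:270,190:350],None,fx=5,fy=4.2,interpolation=cv2.INTER_CUBIC))
E
```

```text
(286, 192) [ 0.506 -0.176  0.144]
(256, 177) [ 0.468 -0.074  0.144]
(385.4, 176.5) [ 0.77  -0.221  0.144]
(281, 180.7) [ 0.506 -0.154  0.144]
(273, 162) [ 0.501 -0.073  0.144]
(395, 171.6) [ 0.801 -0.189  0.144]
(222, 205) [ 0.355 -0.208  0.144]
(222, 165) [ 0.369 -0.054  0.144]
[ 0.51427074 -0.15414509  0.        ] [ 0.50682524 -0.15029682  0.        ]
```

View zooms.

View pics/scene0z.png

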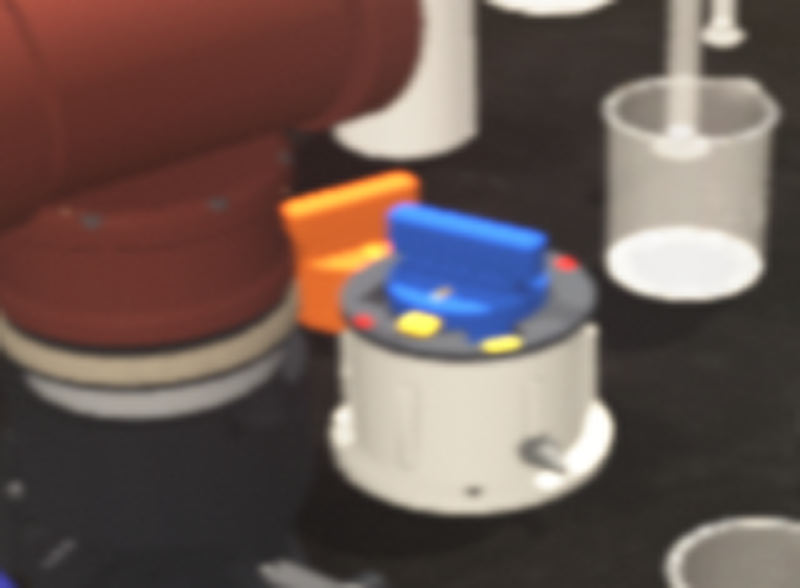

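View pics/side0z.png

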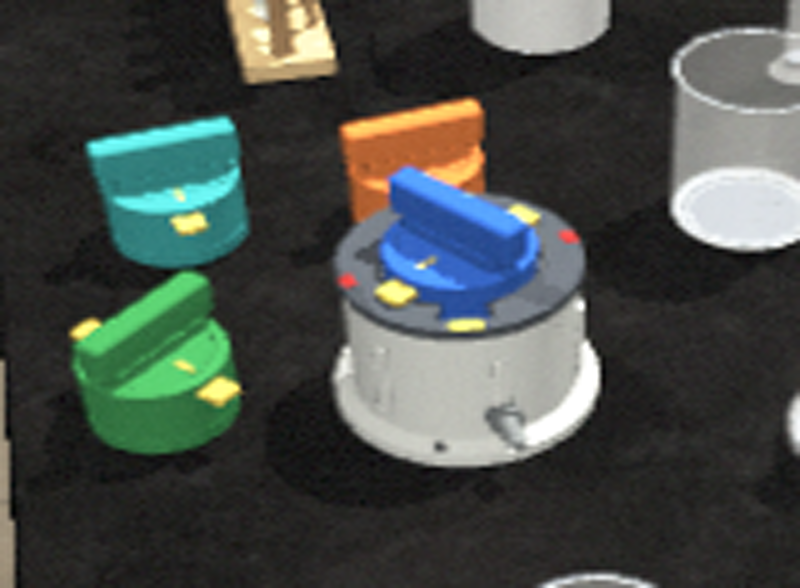

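```bash
python3 - <<'E'
from plant import *
from h import *
cs,cd=cam(camera_model("scene")),cam(camera_model("side"))
for t in ["beaker_250","conical_flask"]:
  for n,c in (("scene",cs),("side",cd)):
    print(t,n,[(np.round(d["pixel"]).tolist(),round(d["conf"],2),toz(c,d["pixel"],0).round(3).tolist()) for d in landmark_of(n,t)])
E
```

```text
beaker_250 scene [([323.0, 194.0], 0.6, [0.699, -0.02, 0.0])]
beaker_250 side [([339.0, 177.0], 0.81, [0.714, -0.011, 0.0])]
conical_flask scene [([370.0, 234.0], 0.7, [0.712, -0.257, 0.0])]
conical_flask side [([363.0, 233.0], 0.77, [0.705, -0.25, 0.0])]
```

```bash
python3 - <<'E'
from plant import *
from h import *
cs,cd=cam(camera_model("scene")),cam(camera_model("side"))
u=lambda x,y:(190+x/5-.4,130+y/4.2-.4)
def ang(v):return np.degrees(np.arctan2(v[1],v[0])).round(1)
a,b=toz(cd,u(347,281),.11),toz(cd,u(569,237),.11);c=(a+b)/2;y=toz(cd,u(466,325),.11)
print("side red",a,b,c,np.linalg.norm(a-b),ang(b-a),"yel",ang(y-c),np.linalg.norm(y-c))
l1,l2=toz(cd,u(395,292),.116),toz(cd,u(523,214),.116);print("lug",(l1+l2)/2,np.linalg.norm(l1-l2),ang(l2-l1),ang(l1-c))
e1,e2=toz(cd,u(400,180),.158),toz(cd,u(527,240),.158);print("bar",(e1+e2)/2,np.linalg.norm(e1-e2),ang(e2-e1))
a,b=toz(cs,u(364,321),.11),toz(cs,u(566,263),.11);c=(a+b)/2;y=toz(cs,u(501,344),.11)
print("scene red",a,b,c,np.linalg.norm(a-b),ang(b-a),"yel",ang(y-c),np.linalg.norm(y-c))
l1=toz(cs,u(418,323),.116);print("lug",l1,np.linalg.norm(l1-c),ang(l1-c))
e1,e2=toz(cs,u(398,213),.158),toz(cs,u(540,240),.158);print("bar",(e1+e2)/2,np.linalg.norm(e1-e2),ang(e2-e1))
E
```

```text
side red [ 0.44645385 -0.16174887  0.11      ] [ 0.56510319 -0.14928687  0.11      ] [ 0.50577852 -0.15551787  0.11      ] 0.11930199945088392 6.0 yel -98.6 0.05896721181777778
lug [ 0.50634169 -0.1563077   0.116     ] 0.09528109337962236 35.2 -143.6
bar [ 0.50661532 -0.16671574  0.158     ] 0.08493807910728492 -54.2
scene red [ 0.44876736 -0.15933668  0.11      ] [ 0.5672126  -0.14521811  0.11      ] [ 0.50798998 -0.15227739  0.11      ] 0.11928373929663726 6.8 yel -99.2 0.060073420905376165
lug [ 0.46802207 -0.18179145  0.116     ] 0.05004511107001517 -143.6
bar [ 0.50698838 -0.15748741  0.158     ] 0.07742797221666955 -50.6
```

```bash
python3 -m crank '[{"angular":[0,0,0],"delta_pos":[1,-0.7,0],"gripper":1},{"angular":[0,0,0],"delta_pos":[1,-0.7,0],"gripper":1},{"angular":[0,0,0],"delta_pos":[1,-0.7,0],"gripper":1},{"angular":[0,0,0],"delta_pos":[1,-0.7,0],"gripper":1},{"angular":[0,0,0],"delta_pos":[1,-0.7,0],"gripper":1},{"angular":[0,0,0],"delta_pos":[1,-0.7,0],"gripper":1},{"angular":[0,0,0],"delta_pos":[1,-0.7,0],"gripper":1},{"angular":[0,0,0],"delta_pos":[1,-0.7,0],"gripper":1},{"angular":[0,0,0],"delta_pos":[1,-0.7,0],"gripper":1},{"angular":[0,0,0],"delta_pos":[1,-0.7,0],"gripper":1},{"angular":[0,0,0],"delta_pos":[1,-0.7,0],"gripper":1},{"angular":[0,0,0],"delta_pos":[1,-0.7,0],"gripper":1}]'
python3 -m crank '[{"angular":[0,0,-1],"delta_pos":[0,0,0],"gripper":1},{"angular":[0,0,-1],"delta_pos":[0,0,0],"gripper":1},{"angular":[0,0,-1],"delta_pos":[0,0,0],"gripper":1},{"angular":[0,0,-1],"delta_pos":[0,0,0],"gripper":1},{"angular":[0,0,-1],"delta_pos":[0,0,0],"gripper":1},{"angular":[0,0,-1],"delta_pos":[0,0,0],"gripper":1},{"angular":[0,0,-1],"delta_pos":[0,0,0],"gripper":1},{"angular":[0,0,-1],"delta_pos":[0,0,0],"gripper":1},{"angular":[0,0,-1],"delta_pos":[0,0,0],"gripper":1},{"angular":[0,0,-1],"delta_pos":[0,0,0],"gripper":1},{"angular":[0,0,-1],"delta_pos":[0,0,0],"gripper":1},{"angular":[0,0,-1],"delta_pos":[0,0,0],"gripper":1}]'
python3 -m crank '[{"angular":[0,0,-1],"delta_pos":[0,0,0],"gripper":1},{"angular":[0,0,-1],"delta_pos":[0,0,0],"gripper":1},{"angular":[0,0,-1],"delta_pos":[0,0,0],"gripper":1},{"angular":[0,0,-1],"delta_pos":[0,0,0],"gripper":1},{"angular":[0,0,-1],"delta_pos":[0,0,0],"gripper":1},{"angular":[0,0,-1],"delta_pos":[0,0,0],"gripper":1},{"angular":[0,0,-1],"delta_pos":[0,0,0],"gripper":1},{"angular":[0,0,-1],"delta_pos":[0,0,0],"gripper":1},{"angular":[0,0,-0.7],"delta_pos":[0,0,0],"gripper":1},{"angular":[0,0,0],"delta_pos":[0,0,0],"gripper":1}]'
cat > w.py <<'E'
from plant import *
from h import *
import sys
s=state();f=grab_frame("wrist");cv2.imwrite(f"pics/{sys.argv[1]}.png",f[:,:,::-1])
q=s["tool_rot"];Rt=R.from_quat([q[1],q[2],q[3],q[0]]).as_matrix()
print(s["time"],np.round(s["tool_pos"],4),"yaw",np.degrees(np.arctan2(Rt[1,0],Rt[0,0])).round(2),"z",Rt[:,2].round(3),"q6",np.degrees(s["joint_pos"][5]).round(1),s["gripper_width"],np.round(s["contact_force"],1),np.round(s["ft_torque"],2))
E
python3 w.py w1
```

```text
time: 2.3
tool_pos: [0.4736, -0.2109, 0.2485]
tool_rot: [0.0, 0.982, 0.19, 0.0]
contact_force: [0.2, -0.8, -0.0]
gripper_width: 0.999
time: 3.8
tool_pos: [0.473, -0.212, 0.2484]
tool_rot: [0.0, 0.754, 0.656, 0.0]
contact_force: [0.2, -0.0, 0.0]
gripper_width: 1.001
time: 5.05
tool_pos: [0.473, -0.212, 0.2484]
tool_rot: [0.0, 0.459, 0.888, -0.0]
contact_force: [0.2, 0.2, -0.2]
gripper_width: 0.997
5.05 [ 0.473  -0.212   0.2484] yaw 125.34 z [ 0. -0. -1.] q6 -67.7 0.9972201812008528 [ 0.2  0.2 -0.2] [ 0.04 -0.01  0.01]
```

View pics/w1.png

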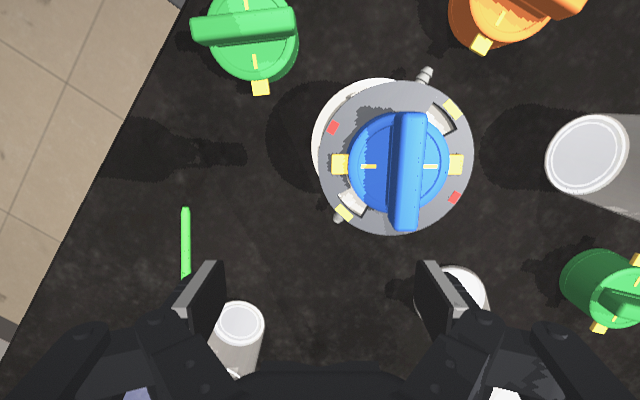

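```bash
python3 - <<'E'
from plant import *
from h import *
c=wristcam(camera_model("wrist"),state())
def ang(v):return np.degrees(np.arctan2(v[1],v[0])).round(1)
for n,a,b,z in (("red",(333,127),(454,197),.11),("yel",(344,213),(453,110),.11),("lug",(340,164),(455.5,164),.116),("bar",(411,112),(403,230),.158)):
    A,B=toz(c,a,z),toz(c,b,z);print(n,(A+B)/2,np.linalg.norm(A-B),ang(B-A))
E
```

```text
red [ 0.5074551  -0.15346292  0.11      ] 0.11893701814015635 6.0
yel [ 0.50817633 -0.15378918  0.11      ] 0.11977723902544277 81.0
lug [ 0.50759952 -0.15285566  0.116     ] 0.0931364524389116 35.3
bar [ 0.50419328 -0.15425493  0.158     ] 0.08184364885625776 -53.9
```

```bash
python3 -m crank '[{"angular":[0,0,0],"delta_pos":[0.31,0.69,0],"gripper":1},{"angular":[0,0,0],"delta_pos":[0.31,0.69,0],"gripper":1},{"angular":[0,0,0],"delta_pos":[0.31,0.69,0],"gripper":1},{"angular":[0,0,0],"delta_pos":[0,0,0],"gripper":1},{"angular":[0,0,0],"delta_pos":[0,0,0.6],"gripper":1},{"angular":[0,0,0],"delta_pos":[0,0,0.6],"gripper":1},{"angular":[0,0,0],"delta_pos":[0,0,0.6],"gripper":1},{"angular":[0,0,0],"delta_pos":[0,0,0.6],"gripper":1},{"angular":[0,0,0],"delta_pos":[0,0,0.6],"gripper":1},{"angular":[0,0,0],"delta_pos":[0,0,0.4],"gripper":1},{"angular":[0,0,0],"delta_pos":[0,0,0],"gripper":1}]'; python3 w.py w2
```

```text
time: 6.48
tool_pos: [0.5069, -0.153, 0.1449]
tool_rot: [-0.001, 0.459, 0.889, -0.0]
contact_force: [0.5, 0.8, 0.2]
gripper_width: 0.999
6.475 [ 0.5069 -0.153   0.1449] yaw 125.38 z [-0.002  0.001 -1.   ] q6 -60.2 0.9985167808867577 [0.5 0.8 0.2] [ 0.01 -0.03  0.02]
```

View pics/w2.png

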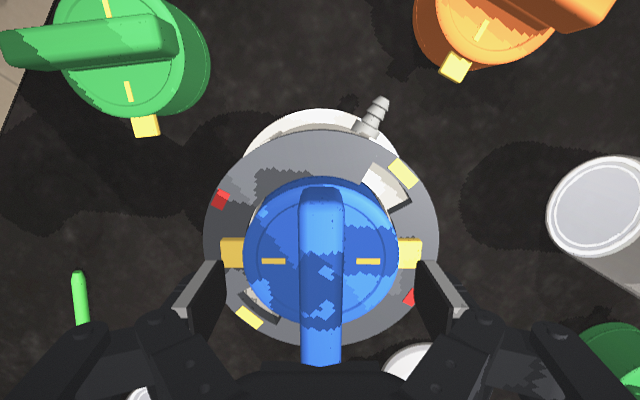

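The bar is centred between the jaws (column 322), parallel to the pads and with the lugs at (232,252) and (409,252). I'm closing the gripper.

```bash
python3 -m crank '[{"angular":[0,0,0],"delta_pos":[0,0,0],"gripper":0},{"angular":[0,0,0],"delta_pos":[0,0,0],"gripper":0},{"angular":[0,0,0],"delta_pos":[0,0,0],"gripper":0},{"angular":[0,0,0],"delta_pos":[0,0,0],"gripper":0},{"angular":[0,0,0],"delta_pos":[0,0,0],"gripper":0},{"angular":[0,0,0],"delta_pos":[0,0,0],"gripper":0},{"angular":[0,0,0],"delta_pos":[0,0,0],"gripper":0},{"angular":[0,0,0],"delta_pos":[0,0,0],"gripper":0}]'; python3 w.py w3
```

```text
time: 7.52
tool_pos: [0.5078, -0.1534, 0.1468]
tool_rot: [0.0, 0.459, 0.889, 0.0]
contact_force: [-0.1, -0.7, 4.0]
gripper_width: 0.2
7.525 [ 0.5078 -0.1534  0.1468] yaw 125.37 z [ 0.001 -0.    -1.   ] q6 -60.2 0.20018127848602996 [-0.1 -0.7  4. ] [-0.04  0.09  0.04]
```

View pics/w3.png

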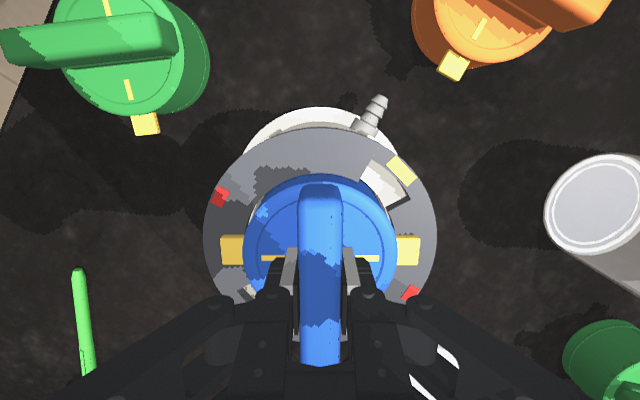

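```bash
python3 -m crank '[{"angular":[0,0,-0.8],"delta_pos":[0,0,0],"gripper":0},{"angular":[0,0,-0.8],"delta_pos":[0,0,0],"gripper":0},{"angular":[0,0,-0.8],"delta_pos":[0,0,0],"gripper":0},{"angular":[0,0,-0.8],"delta_pos":[0,0,0],"gripper":0},{"angular":[0,0,-0.8],"delta_pos":[0,0,0],"gripper":0},{"angular":[0,0,-0.8],"delta_pos":[0,0,0],"gripper":0},{"angular":[0,0,-0.8],"delta_pos":[0,0,0],"gripper":0},{"angular":[0,0,-0.8],"delta_pos":[0,0,0],"gripper":0},{"angular":[0,0,-0.8],"delta_pos":[0,0,0],"gripper":0},{"angular":[0,0,-0.8],"delta_pos":[0,0,0],"gripper":0},{"angular":[0,0,-0.8],"delta_pos":[0,0,0],"gripper":0},{"angular":[0,0,-0.32],"delta_pos":[0,0,0],"gripper":0}]'; python3 -m crank '[{"angular":[0,0,0],"delta_pos":[0,0,0],"gripper":0}]';python3 w.py w4
```

```text
time: 9.07
tool_pos: [0.5065, -0.1528, 0.1445]
tool_rot: [-0.001, 0.078, 0.997, 0.001]
contact_force: [-0.1, -0.0, -4.4]
gripper_width: 0.196
time: 9.2
tool_pos: [0.5067, -0.1529, 0.145]
tool_rot: [-0.001, 0.079, 0.997, 0.0]
contact_force: [0.5, -0.1, -3.4]
gripper_width: 0.205
9.2 [ 0.5067 -0.1529  0.145 ] yaw 170.94 z [-0.002  0.001 -1.   ] q6 -105.8 0.20538544043540718 [ 0.5 -0.1 -3.4] [-0.01 -0.04  0.02]
```

View pics/w4.png

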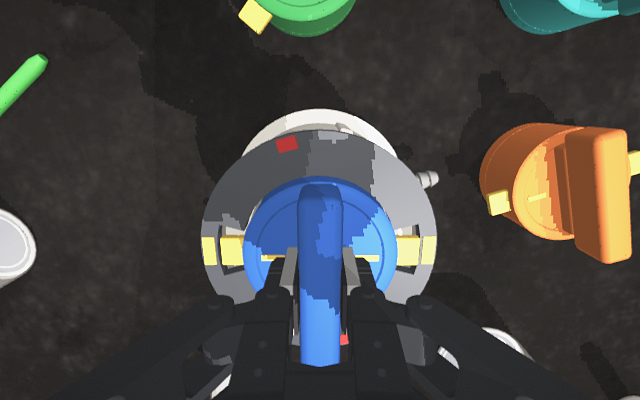

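The lugs at (231,251) and (408,251) lie in the slots, level with the yellow marks, and the wrist now carries the lid's weight. I'm lowering it.

```bash
python3 -m crank '[{"angular":[0,0,0],"delta_pos":[0,0,0.07],"gripper":0},{"angular":[0,0,0],"delta_pos":[0,0,0.07],"gripper":0},{"angular":[0,0,0],"delta_pos":[0,0,0],"gripper":0}]'; python3 -m crank '[{"angular":[0,0,0],"delta_pos":[0,0,0.07],"gripper":0},{"angular":[0,0,0],"delta_pos":[0,0,0.07],"gripper":0},{"angular":[0,0,0],"delta_pos":[0,0,0],"gripper":0}]';python3 w.py w5
```

```text
time: 9.62
tool_pos: [0.5079, -0.1534, 0.1427]
tool_rot: [0.0, 0.079, 0.997, -0.0]
contact_force: [-0.9, 0.4, 0.5]
gripper_width: 0.204
time: 10.0
tool_pos: [0.5087, -0.1538, 0.1403]
tool_rot: [0.001, 0.079, 0.997, -0.001]
contact_force: [-1.9, 0.5, 6.7]
gripper_width: 0.197
10.0 [ 0.5087 -0.1538  0.1403] yaw 170.97 z [ 0.003 -0.001 -1.   ] q6 -105.8 0.19672169317214874 [-1.9  0.5  6.7] [0.22 0.37 0.01]
```

View pics/w5.png

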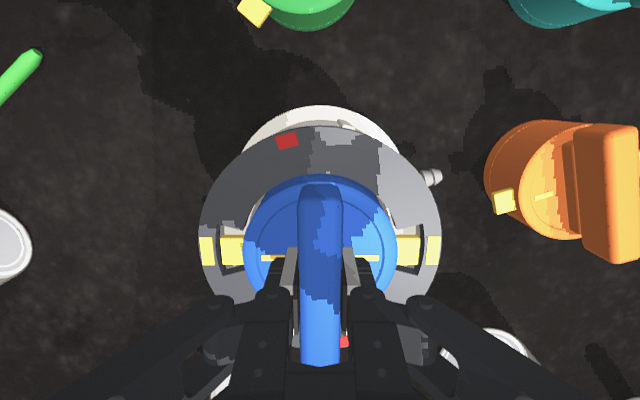

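```bash
python3 -m crank '[{"angular":[0,0,0],"delta_pos":[0,0,0.1],"gripper":0},{"angular":[0,0,0],"delta_pos":[0,0,0.1],"gripper":0},{"angular":[0,0,0],"delta_pos":[0,0,0],"gripper":0}]'; python3 -m crank '[{"angular":[0,0,0],"delta_pos":[0,0,0.1],"gripper":0},{"angular":[0,0,0],"delta_pos":[0,0,0],"gripper":0}]';python3 w.py w6
```

```text
time: 10.42
tool_pos: [0.5089, -0.1539, 0.1343]
tool_rot: [0.002, 0.079, 0.997, -0.001]
contact_force: [-0.1, -0.0, 6.3]
gripper_width: 0.198
time: 10.68
tool_pos: [0.5089, -0.1539, 0.1313]
tool_rot: [0.002, 0.079, 0.997, -0.001]
contact_force: [-1.4, 0.8, 7.1]
gripper_width: 0.2
10.675 [ 0.5089 -0.1539  0.1313] yaw 170.97 z [ 0.003 -0.001 -1.   ] q6 -105.8 0.20030072907232063 [-1.4  0.8  7.1] [0.24 0.33 0.  ]
```

```bash
python3 -m crank '[{"angular":[0,0,0],"delta_pos":[0,0,0.07],"gripper":0},{"angular":[0,0,0],"delta_pos":[0,0,0],"gripper":0}]'; python3 -m crank '[{"angular":[0,0,0],"delta_pos":[0,0,0.05],"gripper":0},{"angular":[0,0,0],"delta_pos":[0,0,0],"gripper":0}]';python3 w.py w7
```

```text
time: 10.98
tool_pos: [0.509, -0.154, 0.1307]
tool_rot: [0.002, 0.079, 0.997, -0.001]
contact_force: [-4.8, 2.6, 13.7]
gripper_width: 0.202
time: 11.22
tool_pos: [0.5091, -0.154, 0.1307]
tool_rot: [0.001, 0.079, 0.997, -0.001]
contact_force: [-8.5, 4.0, 20.1]
gripper_width: 0.2
11.225 [ 0.5091 -0.154   0.1307] yaw 170.98 z [ 0.002 -0.001 -1.   ] q6 -105.8 0.19983980137586357 [-8.5  4.  20.1] [0.73 1.68 0.  ]
```

View pics/w7.png

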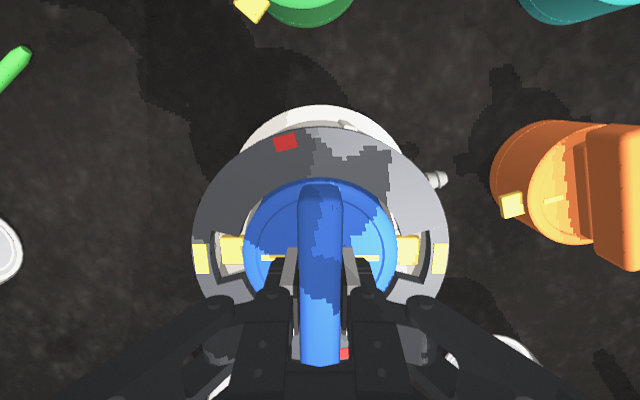

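It's bottomed out hard: z stays at 130.7 mm and the force rises to 20 N. I'll relieve most of the load, then turn clockwise.

```bash
python3 -m crank '[{"angular":[0,0,0],"delta_pos":[0.03,0,-0.07],"gripper":0},{"angular":[0,0,0],"delta_pos":[0,0,0],"gripper":0},{"angular":[0,0,0.8],"delta_pos":[0,0,0],"gripper":0},{"angular":[0,0,0.8],"delta_pos":[0,0,0],"gripper":0},{"angular":[0,0,0.8],"delta_pos":[0,0,0],"gripper":0},{"angular":[0,0,0.8],"delta_pos":[0,0,0],"gripper":0}]'; python3 w.py w8
```

```text
time: 12.02
tool_pos: [0.5087, -0.1541, 0.1307]
tool_rot: [0.003, 0.218, 0.976, -0.001]
contact_force: [-0.1, 1.3, 9.0]
gripper_width: 0.197
12.025 [ 0.5087 -0.1541  0.1307] yaw 154.85 z [ 0.005 -0.002 -1.   ] q6 -89.7 0.19728389627992066 [-0.1  1.3  9. ] [0.13 0.28 0.09]
```

View pics/w8.png

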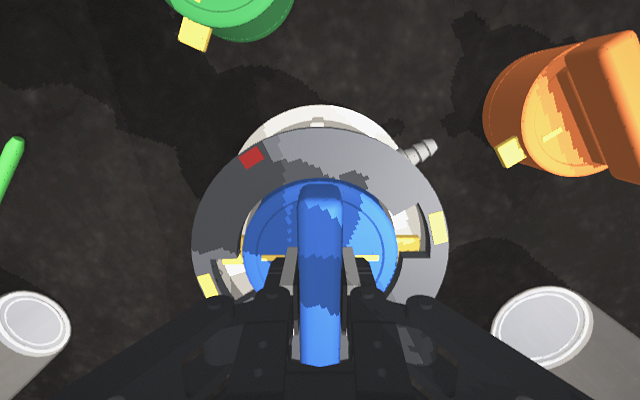

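```bash
python3 -m crank '[{"angular":[0,0,0.8],"delta_pos":[0,0,0],"gripper":0},{"angular":[0,0,0.8],"delta_pos":[0,0,0],"gripper":0},{"angular":[0,0,0.8],"delta_pos":[0,0,0],"gripper":0},{"angular":[0,0,0.8],"delta_pos":[0,0,0],"gripper":0},{"angular":[0,0,0.8],"delta_pos":[0,0,0],"gripper":0},{"angular":[0,0,0.8],"delta_pos":[0,0,0],"gripper":0}]'; python3 w.py w9;  python3 -m crank '[{"angular":[0,0,0.8],"delta_pos":[0,0,0],"gripper":0},{"angular":[0,0,0.8],"delta_pos":[0,0,0],"gripper":0},{"angular":[0,0,0.8],"delta_pos":[0,0,0],"gripper":0},{"angular":[0,0,0.8],"delta_pos":[0,0,0],"gripper":0},{"angular":[0,0,0.8],"delta_pos":[0,0,0],"gripper":0},{"angular":[0,0,0.8],"delta_pos":[0,0,0],"gripper":0}]'; python3 w.py w10
```

```text
time: 12.82
tool_pos: [0.5087, -0.1541, 0.1307]
tool_rot: [0.003, 0.416, 0.909, -0.0]
contact_force: [-0.3, -0.1, 9.7]
gripper_width: 0.2
12.825 [ 0.5087 -0.1541  0.1307] yaw 130.86 z [ 0.005 -0.003 -1.   ] q6 -65.7 0.19967996563234489 [-0.3 -0.1  9.7] [0.12 0.3  0.04]
time: 13.62
tool_pos: [0.5087, -0.1542, 0.1307]
tool_rot: [0.003, 0.596, 0.803, 0.0]
contact_force: [-0.4, 0.4, 8.6]
gripper_width: 0.201
13.625 [ 0.5087 -0.1542  0.1307] yaw 106.85 z [ 0.005 -0.003 -1.   ] q6 -41.7 0.20108416083327454 [-0.4  0.4  8.6] [0.09 0.26 0.08]
```

View pics/w10.png

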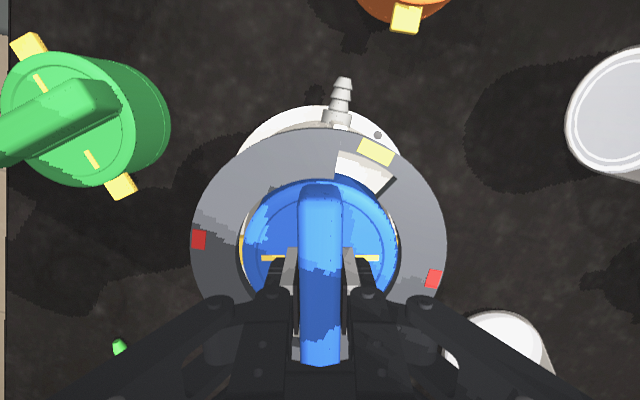

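About 11° remain; I'm turning on to the stop and watching the torque.

```bash
python3 -m crank '[{"angular":[0,0,0.6],"delta_pos":[0,0,0],"gripper":0},{"angular":[0,0,0.6],"delta_pos":[0,0,0],"gripper":0},{"angular":[0,0,0.6],"delta_pos":[0,0,0],"gripper":0},{"angular":[0,0,0.4],"delta_pos":[0,0,0],"gripper":0}]'; python3 w.py w11;  python3 -m crank '[{"angular":[0,0,0.3],"delta_pos":[0,0,0],"gripper":0},{"angular":[0,0,0],"delta_pos":[0,0,0],"gripper":0}]'; python3 w.py w12
```

```text
time: 14.18
tool_pos: [0.5088, -0.1541, 0.1307]
tool_rot: [0.003, 0.67, 0.743, 0.001]
contact_force: [-1.0, 1.5, 9.4]
gripper_width: 0.201
14.175 [ 0.5088 -0.1541  0.1307] yaw 95.92 z [ 0.005 -0.003 -1.   ] q6 -30.8 0.20108645765809724 [-1.   1.5  9.4] [0.22 0.19 0.16]
time: 14.48
tool_pos: [0.5089, -0.1534, 0.1307]
tool_rot: [0.002, 0.679, 0.734, 0.001]
contact_force: [0.0, 2.8, 9.0]
gripper_width: 0.199
14.475 [ 0.5089 -0.1534  0.1307] yaw 94.52 z [ 0.005 -0.001 -1.   ] q6 -29.4 0.19905484165189663 [0.  2.8 9. ] [0.47 0.18 0.21]
```

View pics/w12.png

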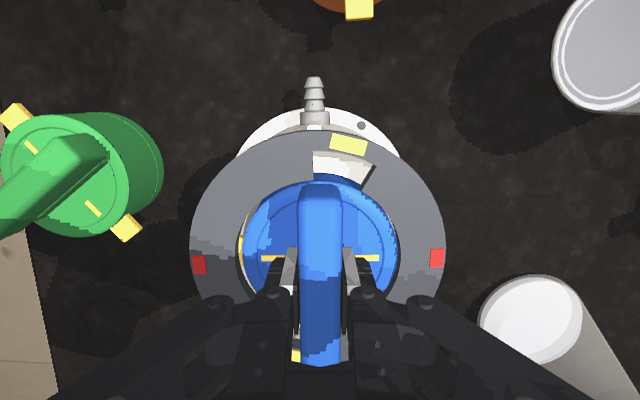

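```bash
python3 -m crank '[{"angular":[0,0,0.4],"delta_pos":[0,0,0],"gripper":0},{"angular":[0,0,0],"delta_pos":[0,0,0],"gripper":0}]'; python3 w.py w13;  python3 -m crank '[{"angular":[0,0,0.4],"delta_pos":[0,0,0],"gripper":0},{"angular":[0,0,0],"delta_pos":[0,0,0],"gripper":0}]'; python3 w.py w14;python3 -m crank '[{"angular":[0,0,0.4],"delta_pos":[0,0,0],"gripper":0},{"angular":[0,0,0],"delta_pos":[0,0,0],"gripper":0}]'; python3 w.py w15
```

```text
time: 14.78
tool_pos: [0.5089, -0.1533, 0.1307]
tool_rot: [0.002, 0.69, 0.724, 0.001]
contact_force: [-0.1, 3.3, 9.1]
gripper_width: 0.199
14.775 [ 0.5089 -0.1533  0.1307] yaw 92.73 z [ 0.005 -0.001 -1.   ] q6 -27.6 0.19903782331661746 [-0.1  3.3  9.1] [0.6  0.11 1.38]
time: 15.08
tool_pos: [0.5089, -0.1537, 0.1308]
tool_rot: [0.003, 0.703, 0.712, 0.001]
contact_force: [-0.2, 1.8, 8.9]
gripper_width: 0.194
15.075 [ 0.5089 -0.1537  0.1308] yaw 90.74 z [ 0.005 -0.003 -1.   ] q6 -25.6 0.19406115756020087 [-0.2  1.8  8.9] [0.23 0.14 1.42]
time: 15.38
tool_pos: [0.5089, -0.1537, 0.1309]
tool_rot: [0.003, 0.714, 0.7, 0.001]
contact_force: [-0.5, 1.8, 9.5]
gripper_width: 0.202
15.375 [ 0.5089 -0.1537  0.1309] yaw 88.91 z [ 0.005 -0.003 -1.   ] q6 -23.7 0.2019411697350141 [-0.5  1.8  9.5] [0.3  0.19 2.38]
```

View pics/w15.png

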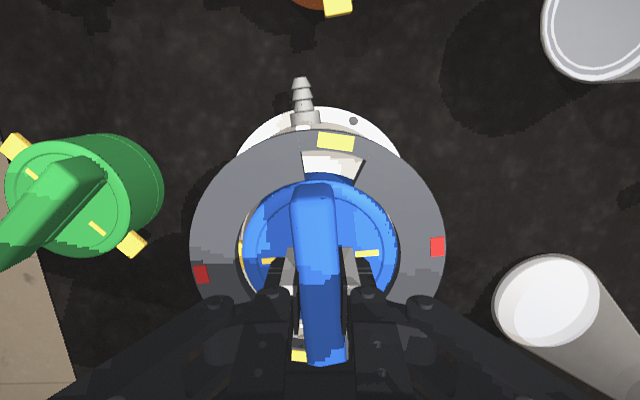

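The stop is reached: moment 2.4 N m, and the pads are starting to twist on the bar. I'll ease back, then release and go up.

```bash
python3 -m crank '[{"angular":[0,0,-0.4],"delta_pos":[0,0,-0.03],"gripper":0},{"angular":[0,0,-0.4],"delta_pos":[0,0,-0.01],"gripper":0},{"angular":[0,0,0],"delta_pos":[0,0,0],"gripper":0}]'; python3 w.py w16
python3 -m crank '[{"angular":[0,0,0],"delta_pos":[0,0,0],"gripper":1},{"angular":[0,0,0],"delta_pos":[0,0,0],"gripper":1},{"angular":[0,0,0],"delta_pos":[0,0,0],"gripper":1},{"angular":[0,0,0],"delta_pos":[0,0,0],"gripper":1},{"angular":[0,0,0],"delta_pos":[0,0,0],"gripper":1},{"angular":[0,0,0],"delta_pos":[0,0,0],"gripper":1},{"angular":[0,0,0],"delta_pos":[0,0,0],"gripper":1}]'; python3 w.py w17
```

```text
time: 15.8
tool_pos: [0.5086, -0.1537, 0.1308]
tool_rot: [0.002, 0.692, 0.722, 0.001]
contact_force: [2.4, 1.4, 6.5]
gripper_width: 0.201
15.8 [ 0.5086 -0.1537  0.1308] yaw 92.5 z [ 0.005 -0.002 -1.   ] q6 -27.4 0.20066014469472923 [2.4 1.4 6.5] [ 0.1  -0.43  0.51]
time: 16.73
tool_pos: [0.5067, -0.1532, 0.1287]
tool_rot: [0.0, 0.692, 0.722, 0.0]
contact_force: [-0.3, -0.2, -0.0]
gripper_width: 0.998
16.725 [ 0.5067 -0.1532  0.1287] yaw 92.48 z [ 0. -0. -1.] q6 -27.4 0.9984688695927241 [-0.3 -0.2 -0. ] [-0.   -0.01 -0.03]
```

View pics/w17.png

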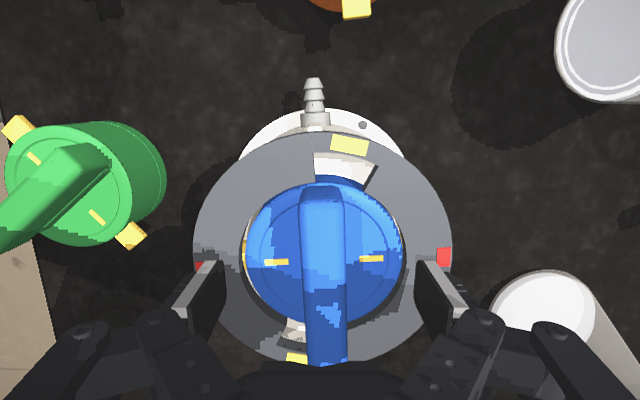

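Free of the lid. I'm raising the arm straight up and measuring the final angle.

```bash
python3 -m crank '[{"angular":[0,0,0],"delta_pos":[0,0,-0.5],"gripper":1},{"angular":[0,0,0],"delta_pos":[0,0,-1],"gripper":1},{"angular":[0,0,0],"delta_pos":[0,0,-1],"gripper":1},{"angular":[0,0,0],"delta_pos":[0,0,-1],"gripper":1},{"angular":[0,0,0],"delta_pos":[0,0,-0.5],"gripper":1},{"angular":[0,0,0],"delta_pos":[-1,0,0],"gripper":1},{"angular":[0,0,0],"delta_pos":[-1,0,0],"gripper":1},{"angular":[0,0,0],"delta_pos":[0,0,0],"gripper":1},{"angular":[0,0,0],"delta_pos":[0,0,0],"gripper":1}]'; python3 w.py w18; python3 -c "
import cv2
from plant import *
cv2.imwrite('pics/side18.png',grab_frame('side')[:,:,::-1])"
```

```text
time: 17.9
tool_pos: [0.509, -0.2126, 0.2482]
tool_rot: [-0.001, 0.692, 0.722, 0.0]
contact_force: [-0.1, 0.4, -0.3]
gripper_width: 1.001
17.9 [ 0.509  -0.2126  0.2482] yaw 92.47 z [-0.001  0.001 -1.   ] q6 -32.9 1.0008403019075731 [-0.1  0.4 -0.3] [-0.02 -0.02 -0.  ]
```

View pics/w18.png

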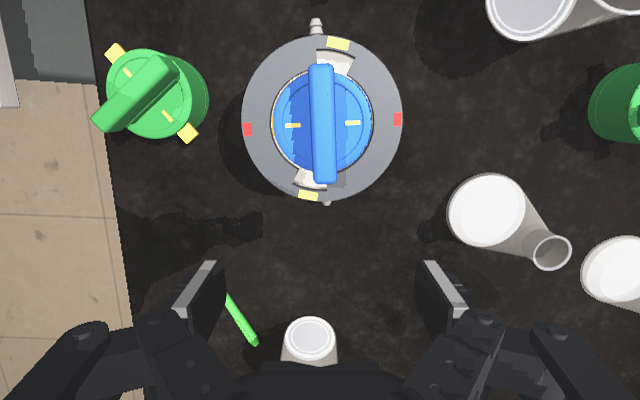

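View pics/side18.png

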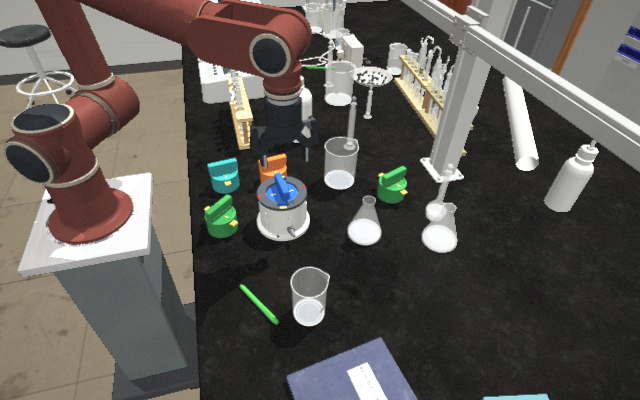

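```bash
python3 - <<'E'
from plant import *
from h import *
c=wristcam(camera_model("wrist"),state())
im=cv2.imread("pics/w18.png");cv2.imwrite("pics/w18z.png",cv2.resize(im[25:210,230:415],(740,740),interpolation=cv2.INTER_CUBIC)[:600])
def ang(v):return np.degrees(np.arctan2(v[1],v[0])).round(1)
for n,a,b,z in (("red",(247,129.5),(397.5,119.5),.11),("yel",(308,196),(338,43),.11),("lines",(293,125),(353,123),.106),("bar",(319,66),(325,183),.142)):
    A,B=toz(c,a,z),toz(c,b,z);print(n,(A+B)/2,np.linalg.norm(A-B),ang(B-A))
E
```

```text
red [ 0.50747844 -0.15378528  0.11      ] 0.12003085042005175 6.3
yel [ 0.50753624 -0.15393273  0.11      ] 0.12051450917444817 81.3
lines [ 0.50835399 -0.15360437  0.106     ] 0.04848045883864927 4.4
bar [ 0.50742906 -0.1537171   0.142     ] 0.08013243581430672 -84.3
```

View pics/w18z.png

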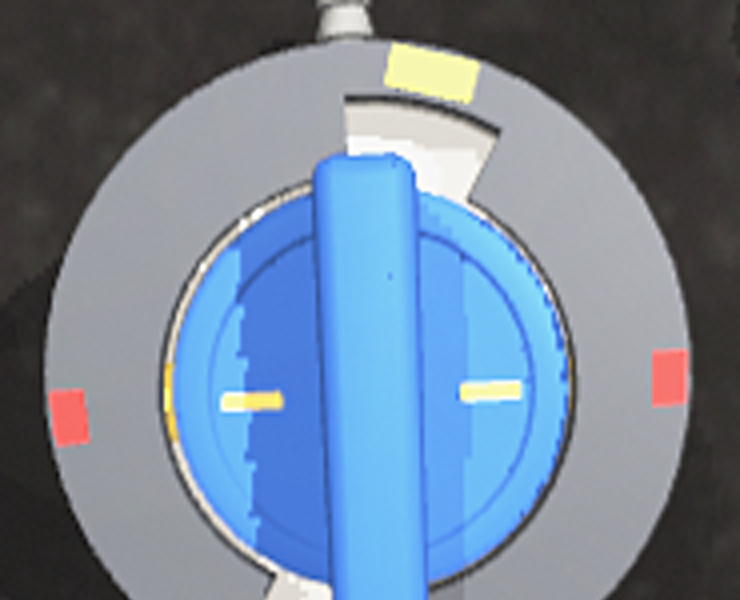

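```bash
python3 -c "
from plant import *
print(job_done(),state()['time'])"
```

```text
the job is handed in; nothing more can be done
the job is handed in; nothing more can be done
```

The blue lid is locked on the housing, and I handed the job in at about 18 s with the gripper open, clear above it.

- **Dropping in:** I gripped the lid by its bar and turned it about 46° anticlockwise. The wrist camera showed both lugs in the slots.
- **Pressing home:** I pressed the lid down until it stopped hard. The tool had come down 16 mm, which matches the 144 to 128 mm the bar should travel, and the force rose to 20 N without further movement.
- **Locking:** I turned it clockwise about 75° to the solid stop, where the moment rose to 2.4 N m. The pads then twisted slightly on the bar, so I eased back before letting go.

**Last checks:**
- **Lid angle:** The lug line measured 4.4° from the marks on the lid's disc and 5.7° from the bar. The red marks lie at 6.3°, so it agrees to within 1–2°, which is about the play and the measuring error.
- **Lugs:** They are under the rim and the slots are empty.
- **Glassware:** It stands where it was in the side picture. I judged this by eye and did not measure it again.

The wrist force stayed low in every reading, at most about 22 N. No check failed.

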